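# Shut off the tagged air outlet under the sliding cover of the bench manifold

### The job

One outlet of the compressed-air box on the bench is to be shut off for repair. With your fingertips push the box's sliding cover all the way back over its rear deck, push the handle of the valve that carries the round tag a quarter turn clockwise to its stop, so that it lies crosswise to its pipe, then slide the cover fully home again. Only push: do not pinch the cover's bar or a handle between the fingers, leave the two untagged valves open, and do not disturb the tools and bottles lying about.

Things in the scene. Friction and masses are not known exactly. Their poses are not given: they have to be found in the camera images.
- air_box: Grey steel box fixed to the bench, 300 mm along its y, side walls 98 mm high, others 88 mm. Origin on the bench top (z = 0), x pointing away from the robot (yaw -0.25 to 0.03 rad): front face at x = -68 mm, rear at +166 mm. The valve compartment is x -65 to +56 mm, 286 mm wide between the cover rails; behind it a fixed deck, z = 88 mm. A gauge stands behind the box at y = +70 mm, top at z = 139 mm.
- cover (a joint): Position of the sliding cover in m along the box's +x axis: 0 = fully home (compartment closed), 0.106 = fully back at its stop (cover over the rear deck). It starts within 12 mm of home and stays where it is left; friction about 2.5 N.
- cover_bar (a point): Centre of the straight black finger bar on the cover: 110 mm long along the box's y, 12 mm thick along x, 15 mm high (this point is 7.5 mm below its top). It stands in the middle of the cover plate, which is 124 mm long along x, 291 mm wide, top at z = 92 mm; at box x = -4 mm when the cover is home. Axes as the box.
- tagged_valve: Brass valve whose handle carries the round tag: a plain metal disc 36 mm across lying level under the stem nut, z = 73 mm. Fixed in the box; origin on the bench top straight under its vertical stem, axes as the box. The three valves stand at box x = +22 mm, y = +70, -10 and -90 mm; which one stands where changes.
- tagged_lever (a joint): Angle in rad of the tagged handle: 0 = open, along its pipe, pointing to the front of the box (-x); 1.571 = shut, at its stop, crosswise, pointing along the box's +y (robot's left). It turns clockwise seen from above, only between these; starts at 0 to 0.2, stays where it is left, about 0.1 N m to turn.
- tagged_grip (a point): Middle of the black sleeve of the tagged handle, 44 mm from the stem axis, z = 70 mm. The sleeve reaches from 26 to 62 mm from the stem, is 13 mm wide, 12 mm high (z 64 to 76 mm). x axis along the handle from tip to stem, z up. Under it runs the pipe, top at z = 47 mm; the valve body round the stem (radius 18 mm) reaches z = 56 mm.
- tagged_stem (a point): The point on the tagged valve's stem axis at handle height (z = 70 mm): the handle turns about the vertical through it.
- plain_a_lever (a joint): Angle of the handle of an untagged valve, same sense; it starts nearly at 0 (open) and must stay there. Its handle is the same, with only a 13 mm nut on its stem, no disc.
- plain_b_lever (a joint): Angle of the handle of the other untagged valve, likewise to stay open.
- plain_a_grip (a point): Middle of the sleeve of an untagged handle, as for the tagged one.
- plain_b_grip (a point): Middle of the sleeve of the other untagged handle.
- cutting_oil: Small bottle, 35 mm across, 73 mm high, standing right of the box; leave alone. Origin under its centre.
- wax_pencil: Black pencil stub, 61 mm long, 8 mm thick, lying in front of the box; leave alone.
- lead_nippers: Pliers with black handles, 157 mm long, 13 mm high; leave alone.
- marker_pen: Blue and white pen, 126 mm long; leave alone.
- lathekin: Wooden burnishing stick, 150 mm long, 12 mm high; leave alone.
- glass_strip_1: Copper-edged strip of glass, 60 x 19 x 4 mm; leave alone.
- glass_strip_2: Copper-edged strip of glass, 57 x 19 x 4 mm; leave alone.

How it is judged:
By the outcome, as a careful person would: the job done as asked, in the order asked, and still so for the second after the job is handed in, with the robot touching nothing.
It also fails if it takes over 51 s, if anything falls off the work surface, if the arm or the gripper's body presses on something with over 40 N, if the wrist force passes 120 N, or if a joint passes its speed limit or range.

### The arm

A 7-joint arm with a two-finger parallel gripper is mounted at the origin on a cart in front of the work surface, level with it; the furniture and walls round the work are solid. World frame = base frame: x ahead of the robot, y to its left, z up, the work surface at z = 0. Lengths are in mm, angles in degrees, forces in N, time in s.
With the tool pointing down it reaches from about 425 to 950 mm from the base axis. Payload 16.7 kg.
Tool frame: the origin (TCP) lies at the centre of the arm's flange, where the gripper is bolted on; the fingertips stand 199 mm ahead of it and the grasp point (between the pads) lies 180 mm ahead of it; z points along the fingers, y is the line along which they close (so a half turn about z gives the same grasp; the last joint's range is limited). The gripper opens to 94 mm and grips with 3 to 60 N. Pads are 16 mm wide; open, the fingers measure 119 mm over their backs; the gripper's body (75 mm by 177 mm) begins 78 mm behind the grasp point.
Start: joints at [61.221, 24.414, 4.234, 92.017, -1.954, 63.644, -3.845], TCP at [233.196, -633.409, 404.667] pointing down, gripper open.
Joint ranges: [-163.25, 163.25], [-28.42, 122.38], [-70.27, 78.77], [12.13, 141.07], [-58.53, 238.53], [9.26, 117.41], [-156.51, 156.51]. Speed limits (degrees/s): [108.29, 108.29, 136.94, 136.94, 172.46, 172.46, 172.46].

### API

Orientations are given as [roll, pitch, yaw] about the fixed x, y, z axes, in that order (R = Rz(yaw) Ry(pitch) Rx(roll)).
In Python, from rig import env, read_camera, camera_info, masks_of gives the robot as it stands.
- The arm moves only by the tool arm_command, never from a script. Its argument "commands" is a list of rows, each a list of 3 entries, a list of its own where there are three numbers: the shift along the tool's x, y, z in m, then the turn about the tool's z in degrees, then the finger opening in m, from 0 to 0.094. A call has exactly 8 rows; each row is the pose to reach, as a shift and turn from the pose commanded when the call began, along the tool's axes at that moment; what a row does not reach only later rows make up. A row lasts 1/12 s, in which the tool goes at most 41.7 mm and 7.16 degrees, less where a joint would pass 70% of its speed; a pose out of reach is approached as far as the arm can. A call with a gripper value outside its range is refused whole. The fingers move at their own pace and stop on an object; "newtons" is the grip in N (left out, the last holds). Time passes only in rows, so rows that repeat a pose let the fingers close, or fill a call up. It gives the time, the measured TCP pose, the force, the opening and the grip force at its end, in the units of the state.
- env.get_obs(): the state, without advancing time (a new reading comes with each control period).
- read_camera(name): name is "scene" or "top" or "wrist"; returns (picture, depth): 400x640x3 uint8, red, green, blue; 400x640 float32, mm along the optical axis (not along the pixel's ray), 0 where there is no reading.
- camera_info(name): a dict with "fov_y" (degrees; the focal length in pixels is half the picture's height over the tangent of half this angle, whatever the lens; pixels are square), "cx", "cy" (the principal point, pixels), "dist" ([k1, k2, p1, p2, k3] as OpenCV has them; the pictures are not rectified), "pose" (4x4, takes a point from camera to world coordinates). Camera axes: x right, y down, z forward; pixel columns grow to the right and rows downward; lengths in mm; the calibration is good to about 2 mm. A picture is of the moment at which its call begins: read the wrist's pose just before it. camera_info takes no time and is no camera call; for the wrist camera it gives the pose at the moment of the call.
- env.sign_off(): hands the job in; it is judged then, once.
Trained networks look in the newest picture that a camera, given by its name, has taken for a name from the list of things; names that differ only in an ending like _2 or _b are one class to them, and where a whole thing is asked for, a point or a joint stands for the part that bears it (a point fixed in the world has none). Each returns a list of dicts, best first, with "p" (0 to 1); they miss things now and then, are a little off and sometimes report something else, mostly with a low value. They report only what shows in the picture. A call takes as long as a camera call.
- masks_of(camera, target): "mask" (400x640 bool, what is visible of it) and "position" ([row, column] in pixels, amid what is visible of it).
The state is a dict: "time": time; "qpos": joint angles; "qd": joint speeds; "effort": joint torques, N m; "tcp_pos": TCP position; "eef_rot": TCP orientation; "wrist_force": force on the tool from outside, world axes, zero at the start; "ft_torque": the same for the moment, N m; "grip_width": finger opening in mm; "gripper_force": force on a finger pad.
Only numpy, scipy, OpenCV 4.12 (cv2) and the standard library are available. Lean on these libraries where they do the work, as an engineer would, in place of code of your own. Each camera call takes 0.05 s, during which the arm holds its last target. There are 200 camera calls.

## Working session

There is one attempt and no reset: what is moved stays moved. The work goes in short steps, Python scripts to look and compute and a tool call to move; the robot and the scene stay as the last step left them, time stands still between calls to the robot, and variables do not carry over. Pictures are saved under pics/ and viewed, at most 10 in all, crops included, and the job is handed in when it is done.

Besides the shell and the picture viewer there is one more tool, called as a command line: name --argument value ..., lists and objects as JSON in quotes. arm_command: Moves the arm, as the interface text tells. Its arguments: {"type":"object","properties":{"commands":{"type":"array"},"newtons":{"type":"number"}},"required":["commands"]}

```bash
mkdir -p pics
cat > h.py <<'E'
import numpy as np, cv2
from rig import env, read_camera, camera_info, masks_of
def K(i):
    f=200/np.tan(np.radians(i["fov_y"]/2)); return np.array([[f,0,i["cx"]],[0,f,i["cy"]],[0,0,1]])
def rays(i,rc):
    p=np.array(rc,float).reshape(-1,2)[:,::-1].copy()
    u=cv2.undistortPoints(p.reshape(-1,1,2),K(i),np.array(i["dist"],float)).reshape(-1,2)
    return np.c_[u,np.ones(len(u))]
def at_z(i,rc,z):
    P=np.array(i["pose"]); d=rays(i,rc)@P[:3,:3].T; o=P[:3,3]
    return o+d*((z-o[2])/d[:,2])[:,None]
def by_depth(i,rc,dep):
    P=np.array(i["pose"]); rc=np.array(rc).reshape(-1,2)
    return (rays(i,rc)*dep[rc[:,0],rc[:,1]][:,None])@P[:3,:3].T+P[:3,3]
def save(n,im): cv2.imwrite("pics/"+n,im[:,:,::-1])
E
python3 - <<'E'
from h import *
for c in ["top","scene"]:
    im,d=read_camera(c); save(c+"0.png",im); i=camera_info(c)
    print(c,i["fov_y"],np.round(i["pose"],2).tolist())
    for t in ["air_box","cover","cover_bar"]+(["cutting_oil","lead_nippers","wax_pencil","marker_pen","lathekin"] if c=="top" else []):
        for m in masks_of(c,t)[:2]:
            rc=np.argwhere(m["mask"]); rc=rc[d[rc[:,0],rc[:,1]]>0]
            w=by_depth(i,rc,d)
            print(t,round(m["p"],2),np.round(m["position"]),len(rc),np.round(np.median(w,0)),np.round(w.min(0)),np.round(w.max(0)))
o=env.get_obs(); print(o["time"],o["tcp_pos"],o["eef_rot"])
E
```

```text
top 48.05515054085404 [[0.03, -0.99, 0.15, 309.99], [-1.0, -0.02, 0.01, -192.35], [-0.01, -0.15, -0.99, 1114.67], [0.0, 0.0, 0.0, 1.0]]
air_box 0.83 [148. 252.] 13364 [574. -42.  89.] [ 435. -225.   -6.] [801. 146. 141.]
cover 0.85 [170. 250.] 6330 [528. -33.  91.] [ 443. -181.   -3.] [617. 119. 111.]
cover_bar 0.79 [167. 247.] 6349 [528. -34.  91.] [ 442. -183.   -1.] [617. 119. 111.]
cutting_oil 0.71 [190. 342.] 189 [ 491. -251.   50.] [ 479. -272.   -3.] [ 520. -235.   75.]
lead_nippers 0.83 [203. 378.] 495 [ 469. -344.   10.] [ 402. -375.   -3.] [ 546. -315.   17.]
marker_pen 0.74 [230. 324.] 244 [ 396. -214.   10.] [ 358. -269.   -5.] [ 430. -164.   18.]
lathekin 0.33 [170. 247.] 6364 [527. -34.  91.] [ 443. -183.   -3.] [617. 123. 111.]
scene 45.35447867627812 [[-0.76, -0.25, 0.6, -202.41], [-0.65, 0.31, -0.69, 607.08], [-0.02, -0.92, -0.39, 546.62], [0.0, 0.0, 0.0, 1.0]]
air_box 0.77 [236. 248.] 11390 [521.   9.  87.] [ 359. -363.   -3.] [1023.  147.  141.]
cover 0.89 [222. 262.] 3102 [521. -14.  92.] [ 443. -183.   87.] [612. 121. 110.]
cover 0.17 [223. 422.] 264 [ 350. -400.   10.] [ 320. -469.   -1.] [ 383. -326.   15.]
cover_bar 0.95 [223. 264.] 3141 [521. -15.  92.] [ 441. -182.   43.] [612. 121. 110.]
0.65 [ 233.19418402 -633.41526682  404.71383828] [ 1.79996592e+02 -2.01705621e-03  2.02092652e+01]
```

Run:
```python
from h import *
for c in ["top","scene"]:
    im,d=read_camera(c); i=camera_info(c)
    m=masks_of(c,"cover")[0]["mask"]
    rc=np.argwhere(m&(d>0)); w=by_depth(i,rc,d)
    for nm,s in [("bar",w[w[:,2]>102]),("plate",w[(abs(w[:,2]-92)<4)])]:
        r=cv2.minAreaRect(s[:,:2].astype(np.float32)); print(c,nm,len(s),r, s.mean(0).round(1))
    m=masks_of(c,"air_box")[0]["mask"]
    rc=np.argwhere(d>0); w=by_depth(i,rc,d)
    s=w[(w[:,2]>80)&(w[:,2]<104)&(w[:,0]>400)&(w[:,0]<830)&(w[:,1]>-270)&(w[:,1]<190)]
    print("box",len(s),cv2.minAreaRect(s[:,:2].astype(np.float32)))
    g=w[(w[:,2]>115)&(w[:,2]<150)&(w[:,0]>600)&(w[:,0]<830)&(abs(w[:,1])<250)]; print("gauge",len(g),g.mean(0))
    if c=="top": save("top1.png",cv2.resize(im[80:280,120:440],(800,500)))
```

```text
top bar 236 ((529.0582885742188, -34.899593353271484), (108.8923568725586, 12.748499870300293), 79.4680404663086) [528.7 -34.4 105.7]
top plate 5592 ((529.8407592773438, -32.19282531738281), (286.7091369628906, 125.58358764648438), 79.15684509277344) [528.9 -33.5  91.1]
box 13250 ((638.175537109375, -81.25222778320312), (355.16876220703125, 367.00830078125), 79.13568878173828)
gauge 205 [724.50367822  -1.84803689 131.10994237]
scene bar 185 ((528.1123657226562, -30.417312622070312), (108.07524108886719, 16.032875061035156), 79.67876434326172) [527.9 -27.6 105.7]
scene plate 2830 ((533.7127685546875, -34.47850036621094), (287.603759765625, 138.74142456054688), 79.71602630615234) [523.3 -19.4  92.3]
box 6542 ((635.3408813476562, -79.11642456054688), (360.6553649902344, 364.3542785644531), 79.75358581542969)
gauge 210 [722.45840084   7.78961127 127.63114234]
```

View pics/top1.png

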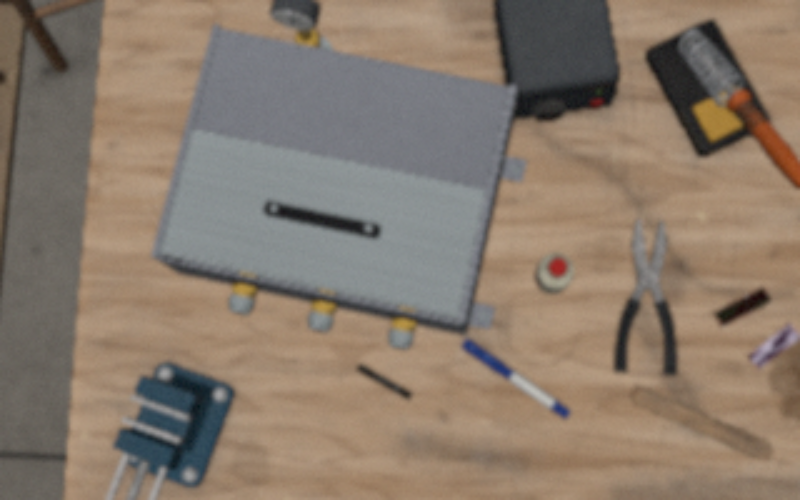

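arm_command --commands '[[[0.02, -0.02, 0.0], 3, 0.0], [[0.05, -0.05, 0.01], 7, 0.0], [[0.08, -0.08, 0.01], 11, 0.0], [[0.11, -0.11, 0.02], 16, 0.0], [[0.14, -0.14, 0.02], 21, 0.0], [[0.17, -0.17, 0.03], 26, 0.0], [[0.2, -0.2, 0.03], 31, 0.0], [[0.22, -0.225, 0.03], 31, 0.0]]'

```text
time: 1.62
tcp_pos: [362.7, -344.1, 374.4]
eef_rot: [-180.0, 0.0, -11.1]
wrist_force: [0.8, 0.0, 0.6]
grip_width: 43.6
gripper_force: 0.0
```

arm_command --commands '[[[0.008, -0.035, 0.004], 0, 0.0], [[0.016, -0.075, 0.01], 0, 0.0], [[0.025, -0.115, 0.014], 0, 0.0], [[0.033, -0.155, 0.018], 0, 0.0], [[0.042, -0.195, 0.022], 0, 0.0], [[0.052, -0.235, 0.026], 0, 0.0], [[0.06, -0.275, 0.03], 0, 0.0], [[0.068, -0.31, 0.034], 0, 0.0]]'

```text
time: 2.28
tcp_pos: [487.3, -51.8, 340.9]
eef_rot: [-180.0, -0.0, -10.7]
wrist_force: [0.7, -0.4, 0.8]
grip_width: 0.2
gripper_force: 0.0
```

Run:
```python
from h import *
o=env.get_obs(); i=camera_info("wrist")
im,d=read_camera("wrist"); save("w0.png",im)
print(o["tcp_pos"],o["eef_rot"]); print(np.round(i["pose"],2).tolist())
for m in masks_of("wrist","cover_bar")[:1]:
    rc=np.argwhere(m["mask"]&(d>0)); w=by_depth(i,rc,d); s=w[w[:,2]>101]
    print(m["p"],len(s),cv2.minAreaRect(s[:,:2].astype(np.float32)),s.mean(0))
```

```text
[487.26983415 -51.84457928 340.86149852] [-1.79975879e+02 -4.64420792e-02 -1.07398437e+01]
[[-0.19, -0.94, -0.28, 570.17], [-0.98, 0.18, 0.05, -67.28], [-0.0, 0.29, -0.96, 319.8], [0.0, 0.0, 0.0, 1.0]]
0.89 3228 ((518.2051391601562, -30.500125885009766), (110.08686065673828, 36.13125228881836), 79.02373504638672) [530.11915234 -33.42046467 105.85473378]
```

View pics/w0.png

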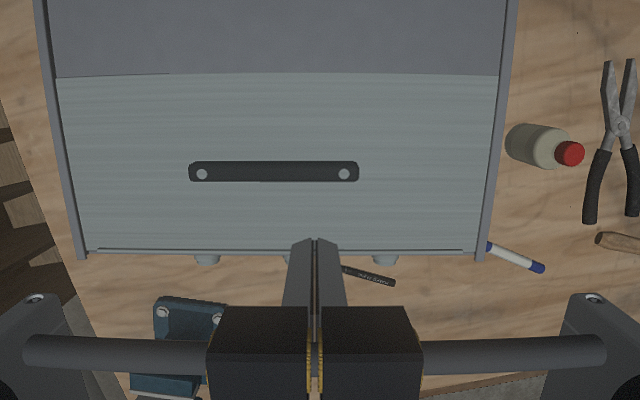

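arm_command --commands '[[[0.0, -0.013, 0.015], 0, 0.0], [[0.0, -0.026, 0.03], 0, 0.0], [[0.0, -0.026, 0.04], 0, 0.0], [[0.003, -0.026, 0.046], 0, 0.0], [[0.008, -0.026, 0.046], 0, 0.0], [[0.013, -0.026, 0.046], 0, 0.0], [[0.018, -0.026, 0.046], 0, 0.0], [[0.022, -0.026, 0.046], 0, 0.0]]'

```text
time: 3.05
tcp_pos: [514.1, -33.7, 295.4]
eef_rot: [-180.0, -0.1, -10.8]
wrist_force: [0.1, 0.4, -0.1]
grip_width: 0.7
gripper_force: 0.0
```

arm_command --commands '[[[0.005, 0.0, 0.0], 0, 0.0], [[0.015, 0.0, 0.0], 0, 0.0], [[0.025, 0.0, 0.0], 0, 0.0], [[0.035, 0.0, 0.0], 0, 0.0], [[0.045, 0.0, 0.0], 0, 0.0], [[0.055, 0.0, 0.0], 0, 0.0], [[0.065, 0.0, 0.0], 0, 0.0], [[0.075, 0.0, 0.0], 0, 0.0]]'

```text
time: 3.72
tcp_pos: [587.9, -47.3, 294.6]
eef_rot: [180.0, 0.0, -10.8]
wrist_force: [-3.8, -1.4, 3.0]
grip_width: 0.4
gripper_force: 1.6
```

arm_command --commands '[[[0.005, 0.0, 0.0], 0, 0.0], [[0.01, 0.0, 0.0], 0, 0.0], [[0.014, 0.0, 0.0], 0, 0.0], [[0.017, 0.0, 0.0], 0, 0.0], [[0.019, 0.0, 0.0], 0, 0.0], [[0.021, 0.0, 0.0], 0, 0.0], [[0.023, 0.0, 0.0], 0, 0.0], [[0.024, 0.0, 0.0], 0, 0.0]]'

```text
time: 4.38
tcp_pos: [610.5, -51.5, 294.6]
eef_rot: [-180.0, 0.0, -10.8]
wrist_force: [-2.5, 0.4, -1.7]
grip_width: 0.3
gripper_force: 1.3
```

arm_command --commands '[[[0.001, 0.0, 0.0], 0, 0.0], [[0.002, 0.0, 0.0], 0, 0.0], [[0.003, 0.0, 0.0], 0, 0.0], [[0.004, 0.0, 0.0], 0, 0.0], [[0.004, 0.0, 0.0], 0, 0.0], [[0.005, 0.0, 0.0], 0, 0.0], [[0.005, 0.0, 0.0], 0, 0.0], [[0.005, 0.0, 0.0], 0, 0.0]]'

```text
time: 5.05
tcp_pos: [615.5, -52.5, 294.8]
eef_rot: [-180.0, -0.0, -10.8]
wrist_force: [-1.6, 0.4, -2.3]
grip_width: 0.3
gripper_force: 0.8
```

arm_command --commands '[[[0.001, 0.0, 0.0], 0, 0.0], [[0.002, 0.0, 0.0], 0, 0.0], [[0.003, 0.0, 0.0], 0, 0.0], [[0.004, 0.0, 0.0], 0, 0.0], [[0.005, 0.0, 0.0], 0, 0.0], [[0.005, 0.0, 0.0], 0, 0.0], [[0.006, 0.0, 0.0], 0, 0.0], [[0.006, 0.0, 0.0], 0, 0.0]]'

```text
time: 5.72
tcp_pos: [618.2, -52.8, 294.7]
eef_rot: [179.9, 0.6, -10.8]
wrist_force: [-38.7, 6.3, 30.7]
grip_width: 0.0
gripper_force: 19.5
```

arm_command --commands '[[[-0.012, 0.0, 0.0], 0, 0.0], [[-0.03, 0.0, -0.02], 0, 0.0], [[-0.06, 0.0, -0.04], 0, 0.0], [[-0.09, 0.0, -0.06], 0, 0.0], [[-0.12, 0.0, -0.07], 0, 0.0], [[-0.14, 0.0, -0.08], 0, 0.0], [[-0.15, 0.0, -0.08], 0, 0.0], [[-0.15, 0.0, -0.08], 0, 0.0]]'

```text
time: 6.38
tcp_pos: [472.9, -25.3, 375.6]
eef_rot: [-180.0, -0.1, -10.8]
wrist_force: [0.2, -0.7, -0.0]
grip_width: 0.4
gripper_force: 0.0
```

Run:
```python
from h import *
o=env.get_obs(); i=camera_info("wrist")
im,d=read_camera("wrist"); save("w1.png",im)
print(o["tcp_pos"],o["eef_rot"],o["time"])
for t in ["tagged_valve","tagged_grip","tagged_lever","plain_a_grip","cover_bar"]:
  for m in masks_of("wrist",t)[:3]:
    rc=np.argwhere(m["mask"]&(d>0)); w=by_depth(i,rc,d)
    print(t,round(m["p"],2),np.round(m["position"]),len(rc),"z70:",at_z(i,m["position"],76).round(1),np.median(w,0).round(1))
```

```text
[472.94327305 -25.34216454 375.56391901] [-1.79998588e+02 -1.31869262e-01 -1.07706322e+01] 6.3833
tagged_valve 0.61 [130. 232.] 4421 z70: [[544.4  28.3  76. ]] [542.7  36.2  70.8]
tagged_grip 0.95 [112. 220.] 2377 z70: [[559.9  34.   76. ]] [558.1  35.5  72.6]
tagged_lever 0.91 [116. 224.] 2486 z70: [[556.3  31.6  76. ]] [558.1  35.8  72.6]
tagged_lever 0.64 [131. 421.] 1633 z70: [[ 515.4 -120.3   76. ]] [ 515.4 -118.7   71.5]
tagged_lever 0.62 [ 39. 311.] 31661 z70: [[598.6 -46.4  76. ]] [597.4 -45.5  90.9]
plain_a_grip 0.94 [129. 422.] 1582 z70: [[ 516.6 -121.4   76. ]] [ 516.7 -118.8   72. ]
cover_bar 0.67 [ 40. 310.] 31980 z70: [[598.4 -46.1  76. ]] [597.2 -45.7  90.9]
```

View pics/w1.png

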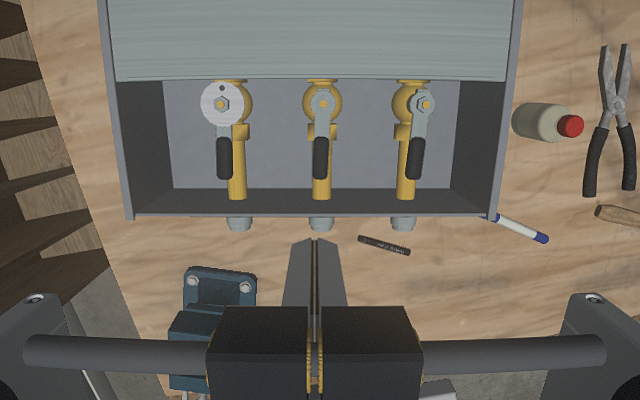

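Run:
```python
from h import *
i=camera_info("wrist"); im,d=read_camera("wrist")
print(camera_info("wrist")["pose"][2])
px=[(103,221),(103,323),(104,425),(158,224),(157,321),(158,415),(139,223),(178,225)]
w=by_depth(i,px,d); print(w.round(1))
print(at_z(i,px,76).round(1))
yaw=np.radians(-10.75); ex=np.array([np.cos(yaw),np.sin(yaw)]); ey=np.array([-ex[1],ex[0]])
o=np.mean([w[k,:2]-22*ex-y*ey for k,y in zip(range(3),(70,-10,-90))],0)
print("origin",o,[((p[:2]-o)@ex,(p[:2]-o)@ey) for p in w])
t=env.get_obs()["tcp_pos"][:2]; print("tcp",(t-o)@ex,(t-o)@ey)
print("stop tcp",(np.array([618.2,-52.8])-o)@ex)
```

```text
[ 9.67212121e-05  2.90123166e-01 -9.56989310e-01  3.52859893e+02]
[[ 567.1   30.    78.9]
 [ 552.   -47.1   80.4]
 [ 537.  -124.3   79.6]
 [ 524.7   39.7   75.1]
 [ 510.2  -37.9   73.6]
 [ 495.4 -113.1   74.5]
 [ 539.6   37.3   72.2]
 [ 508.5   43.1   75.4]]
[[ 567.2   30.7   76. ]
 [ 551.9  -47.2   76. ]
 [ 536.7 -125.4   76. ]
 [ 524.8   39.4   76. ]
 [ 510.6  -37.9   76. ]
 [ 495.7 -112.8   76. ]
 [ 539.8   36.3   76. ]
 [ 508.6   42.9   76. ]]
origin [532.27393813 -33.20745593] [(np.float64(22.454818945904165), np.float64(68.56174954509642)), (np.float64(21.922051229677137), np.float64(-9.938271932588222)), (np.float64(21.623129824418733), np.float64(-88.6234776125082)), (np.float64(-21.02300753054028), np.float64(70.18508814853843)), (np.float64(-20.795115883109744), np.float64(-8.692554426305792)), (np.float64(-21.349352311897594), np.float64(-85.42251032446505)), (np.float64(-5.989098810870941), np.float64(70.67971796667938)), (np.float64(-37.63573532544368), np.float64(70.51084963316312))]
tcp -58.08171983235341 -3.345797097207117
stop tcp 88.07257405597703
```

arm_command --commands '[[[0.016, -0.02, 0.01], 0, 0.0], [[0.032, -0.041, 0.03], 0, 0.0], [[0.032, -0.041, 0.055], 0, 0.0], [[0.032, -0.041, 0.08], 0, 0.0], [[0.032, -0.041, 0.1], 0, 0.0], [[0.032, -0.041, 0.112], 0, 0.0], [[0.032, -0.041, 0.116], 0, 0.0], [[0.032, -0.041, 0.116], 0, 0.0]]'

```text
time: 7.4
tcp_pos: [513.0, 8.7, 257.5]
eef_rot: [180.0, 0.1, -10.8]
wrist_force: [-0.7, -0.6, 0.6]
grip_width: 0.6
gripper_force: 0.0
```

```bash
cat >> h.py <<'E'
O=np.array([532.27,-33.2]); _y=np.radians(-10.75); EX=np.array([np.cos(_y),np.sin(_y)]); EY=np.array([-EX[1],EX[0]])
def boxc(p): p=np.asarray(p)[:2]-O; return (p@EX).round(1),(p@EY).round(1)
E
python3 - <<'E'
from h import *
o=env.get_obs(); print(boxc(o["tcp_pos"]),o["tcp_pos"][2]-199,o["time"],o["wrist_force"],o["qpos"])
E
```

```text
(np.float64(-26.7), np.float64(37.6)) 58.52431699886557 7.4 [-0.67152331 -0.57749253  0.62666733] [   3.55288799   21.09069205  -13.9152211   119.09376403    7.57479776
   40.75821959 -116.01058014]
```

arm_command --commands '[[[0.0, -0.006, -0.002], 0, 0.0], [[0.0, -0.012, -0.002], 0, 0.0], [[-0.001, -0.018, -0.002], 0, 0.0], [[-0.002, -0.024, -0.002], 0, 0.0], [[-0.001, -0.03, -0.002], 0, 0.0], [[-0.001, -0.036, -0.002], 0, 0.0], [[0.001, -0.042, -0.002], 0, 0.0], [[0.003, -0.047, -0.002], 0, 0.0]]'

```text
time: 8.07
tcp_pos: [524.9, 55.0, 260.7]
eef_rot: [180.0, 0.0, -10.8]
wrist_force: [-0.6, -2.9, 0.4]
grip_width: 0.3
gripper_force: 1.3
```

arm_command --commands '[[[0.003, -0.005, 0.0], 0, 0.0], [[0.007, -0.01, 0.0], 0, 0.0], [[0.012, -0.015, 0.0], 0, 0.0], [[0.017, -0.018, 0.0], 0, 0.0], [[0.021, -0.021, 0.0], 0, 0.0], [[0.024, -0.023, 0.0], 0, 0.0], [[0.026, -0.024, 0.0], 0, 0.0], [[0.028, -0.024, 0.0], 0, 0.0]]'

```text
time: 8.73
tcp_pos: [557.0, 73.1, 260.6]
eef_rot: [-180.0, 0.0, -10.8]
wrist_force: [-2.3, 2.5, -0.6]
grip_width: 0.6
gripper_force: 1.2
```

Run:
```python
from h import *
o=env.get_obs(); print(boxc(o["tcp_pos"]),o["tcp_pos"][2]-199,o["time"],o["wrist_force"])
im,d=read_camera("wrist"); save("w2.png",im)
```

```text
(np.float64(4.5), np.float64(109.0)) 61.640925889509106 8.7333 [-2.29991742  2.49978625 -0.57052449]
```

View pics/w2.png

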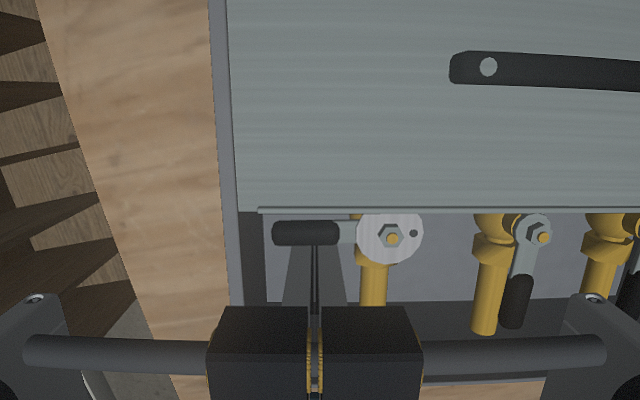

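arm_command --commands '[[[0.001, 0.0, 0.0], 0, 0.0], [[0.002, 0.0, 0.0], 0, 0.0], [[0.003, 0.0, 0.0], 0, 0.0], [[0.004, 0.0, 0.0], 0, 0.0], [[0.0045, 0.0, 0.0], 0, 0.0], [[0.005, 0.0, 0.0], 0, 0.0], [[0.005, 0.0, 0.0], 0, 0.0], [[0.005, 0.0, 0.0], 0, 0.0]]'

```text
time: 9.45
tcp_pos: [559.4, 72.8, 260.6]
eef_rot: [179.9, 0.3, -10.7]
wrist_force: [-22.0, 6.0, 17.8]
grip_width: 0.6
gripper_force: 12.0
```

arm_command --commands '[[[-0.01, 0.0, 0.0], 0, 0.0], [[-0.02, 0.0, 0.0], 0, 0.0], [[-0.025, 0.0, -0.02], 0, 0.0], [[-0.025, 0.01, -0.045], 0, 0.0], [[-0.025, 0.03, -0.065], 0, 0.0], [[-0.025, 0.055, -0.075], 0, 0.0], [[-0.025, 0.065, -0.075], 0, 0.0], [[-0.025, 0.07, -0.075], 0, 0.0]]'

```text
time: 10.12
tcp_pos: [523.6, 5.9, 336.2]
eef_rot: [180.0, -0.1, -10.9]
wrist_force: [-0.6, -0.0, -0.6]
grip_width: 0.4
gripper_force: 0.0
```

Run:
```python
from h import *
o=env.get_obs(); i=camera_info("wrist"); im,d=read_camera("wrist"); save("w3.png",im)
print(boxc(o["tcp_pos"]),o["tcp_pos"][2]-199,o["time"],o["wrist_force"])
for t in ["tagged_grip","plain_a_grip","cover_bar"]:
  for m in masks_of("wrist",t)[:2]:
    rc=np.argwhere(m["mask"]&(d>0)); w=by_depth(i,rc,d); s=w[(w[:,2]>64)&(w[:,2]<82)] if "grip" in t else w[w[:,2]>101]
    if len(s)>30: print(t,round(m["p"],2),np.round(m["position"]),len(s),boxc(s.mean(0)),cv2.minAreaRect(s[:,:2].astype(np.float32)))
```

```text
(np.float64(-15.8), np.float64(36.8)) 137.20911793695785 10.1167 [-0.553386   -0.01943963 -0.60338336]
tagged_grip 0.8 [167. 252.] 2914 (np.float64(21.1), np.float64(84.6)) ((569.31005859375, 53.13789749145508), (78.21964263916016, 32.32231140136719), 77.3502426147461)
plain_a_grip 0.78 [195. 484.] 1785 (np.float64(-1.2), np.float64(-86.7)) ((512.631103515625, -116.97264862060547), (18.69390296936035, 72.91949462890625), 72.32817840576172)
plain_a_grip 0.63 [167. 253.] 2959 (np.float64(21.0), np.float64(84.4)) ((568.56201171875, 53.21370315551758), (79.46975708007812, 32.572330474853516), 78.89644622802734)
cover_bar 0.95 [ 72. 368.] 4216 (np.float64(100.2), np.float64(0.8)) ((631.1964111328125, -51.623497009277344), (109.36296844482422, 12.700035095214844), 79.0387954711914)
```

View pics/w3.png

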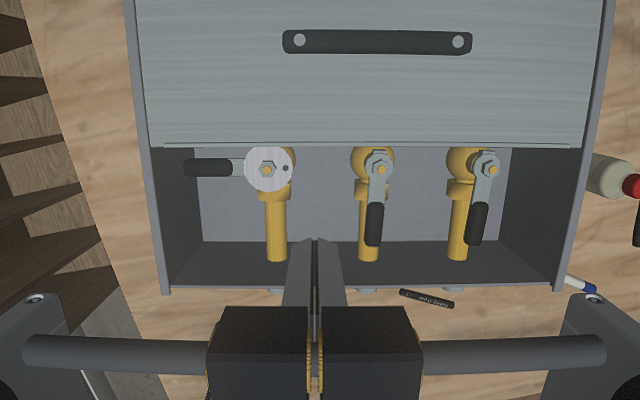

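arm_command --commands '[[[0.02, 0.006, 0.0], 0, 0.0], [[0.05, 0.012, 0.0], 0, 0.0], [[0.085, 0.02, 0.0], 0, 0.0], [[0.115, 0.03, 0.0], 0, 0.0], [[0.14, 0.036, 0.0], 0, 0.0], [[0.149, 0.036, 0.0], 0, 0.0], [[0.149, 0.036, 0.0], 0, 0.0], [[0.149, 0.036, 0.0], 0, 0.0]]'

```text
time: 10.98
tcp_pos: [663.4, -54.1, 334.6]
eef_rot: [-180.0, 0.1, -10.7]
wrist_force: [-0.5, -0.4, 0.2]
grip_width: 0.5
gripper_force: 0.0
```

arm_command --commands '[[[0.0, 0.0, 0.01], 0, 0.0], [[0.0, 0.0, 0.02], 0, 0.0], [[0.0, 0.0, 0.03], 0, 0.0], [[0.0, 0.0, 0.037], 0, 0.0], [[0.0, 0.0, 0.04], 0, 0.0], [[0.0, 0.0, 0.041], 0, 0.0], [[0.0, 0.0, 0.041], 0, 0.0], [[-0.005, 0.0, 0.041], 0, 0.0]]'

```text
time: 11.65
tcp_pos: [659.2, -54.8, 295.0]
eef_rot: [-180.0, -0.0, -10.8]
wrist_force: [-0.2, -0.6, -0.9]
grip_width: 0.7
gripper_force: 0.0
```

Run:
```python
from h import *
o=env.get_obs(); print(boxc(o["tcp_pos"]),o["tcp_pos"][2]-199,o["time"],o["wrist_force"])
```

```text
(np.float64(128.7), np.float64(2.5)) 95.9869521084367 11.65 [-0.24604939 -0.58054825 -0.90842874]
```

arm_command --commands '[[[-0.006, 0.001, 0.0], 0, 0.0], [[-0.012, 0.002, 0.0], 0, 0.0], [[-0.02, 0.002, 0.0], 0, 0.0], [[-0.029, 0.002, 0.0], 0, 0.0], [[-0.038, 0.002, 0.0], 0, 0.0], [[-0.047, 0.002, 0.0], 0, 0.0], [[-0.056, 0.002, 0.0], 0, 0.0], [[-0.065, 0.002, 0.0], 0, 0.0]]'

```text
time: 12.32
tcp_pos: [593.7, -44.3, 295.0]
eef_rot: [180.0, -0.0, -10.8]
wrist_force: [2.9, -0.3, 1.8]
grip_width: 0.4
gripper_force: 1.6
```

arm_command --commands '[[[-0.009, 0.0, 0.0], 0, 0.0], [[-0.018, 0.0, 0.0], 0, 0.0], [[-0.027, 0.0, 0.0], 0, 0.0], [[-0.035, 0.0, 0.0], 0, 0.0], [[-0.041, 0.0, 0.0], 0, 0.0], [[-0.045, 0.0, 0.0], 0, 0.0], [[-0.047, 0.0, 0.0], 0, 0.0], [[-0.049, 0.0, 0.0], 0, 0.0]]'

```text
time: 12.98
tcp_pos: [546.3, -35.2, 294.7]
eef_rot: [-180.0, -0.0, -10.8]
wrist_force: [2.4, -0.9, 0.9]
grip_width: 0.3
gripper_force: 1.3
```

Run:
```python
from h import *
o=env.get_obs(); print(boxc(o["tcp_pos"]),o["tcp_pos"][2]-199,o["time"],o["wrist_force"])
```

```text
(np.float64(14.2), np.float64(0.6)) 95.68154729181941 12.9833 [ 2.41327805 -0.85613285  0.861807  ]
```

arm_command --commands '[[[-0.001, 0.0, 0.0], 0, 0.0], [[-0.002, 0.0, 0.0], 0, 0.0], [[-0.003, 0.0, 0.0], 0, 0.0], [[-0.004, 0.0, 0.0], 0, 0.0], [[-0.005, 0.0, 0.0], 0, 0.0], [[-0.006, 0.0, 0.0], 0, 0.0], [[-0.006, 0.0, 0.0], 0, 0.0], [[-0.006, 0.0, 0.0], 0, 0.0]]'

```text
time: 13.65
tcp_pos: [541.9, -34.5, 294.9]
eef_rot: [-180.0, -0.2, -10.8]
wrist_force: [16.8, -3.6, -11.2]
grip_width: 0.4
gripper_force: 8.4
```

arm_command --commands '[[[0.008, 0.0, 0.0], 0, 0.0], [[0.018, 0.0, 0.0], 0, 0.0], [[0.02, 0.0, -0.02], 0, 0.0], [[0.02, 0.0, -0.05], 0, 0.0], [[-0.01, 0.0, -0.085], 0, 0.0], [[-0.04, 0.0, -0.11], 0, 0.0], [[-0.06, 0.0, -0.12], 0, 0.0], [[-0.06, 0.0, -0.12], 0, 0.0]]'

```text
time: 14.32
tcp_pos: [479.3, -22.3, 417.5]
eef_rot: [-180.0, -0.1, -10.8]
wrist_force: [2.6, -0.2, 1.2]
grip_width: 0.6
gripper_force: 0.0
```

Run:
```python
from h import *
o=env.get_obs(); i=camera_info("wrist"); im,d=read_camera("wrist"); save("w4.png",im)
print(o["time"],o["wrist_force"])
m=masks_of("wrist","cover_bar")[0]
rc=np.argwhere(m["mask"]&(d>0)); w=by_depth(i,rc,d); s=w[w[:,2]>101]; print(boxc(s.mean(0)))
```

```text
14.3167 [ 2.56744595 -0.19421161  1.18110332]
(np.float64(-5.2), np.float64(0.1))
```

View pics/w4.png

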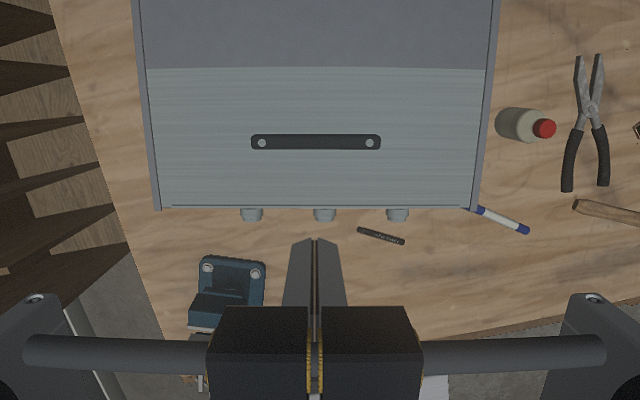

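The cover is home: its front edge lies along the front wall at row 207, and the bar at row 142 sits at box x of about -5 mm. The robot is clear and the tools are where they were.

```bash
python3 -c "
from rig import env; print(env.sign_off())"
```

```text
the job is handed in; nothing more can be done
None
```

The tagged valve (box y = +70 mm) is shut at its stop, the two untagged valves are still open, the cover is fully home again, and the job was handed in at about 14 s with nothing else disturbed.

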